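# Lower the sprung temperature probe and latch it under its hooks

## Task

Lower the slanted temperature probe into the steel beaker and lock it there: grip the orange wing handle, push the spring-loaded plunger all the way down along its own slant, turn the handle clockwise (seen from its top) until both cross-arms lie under the two red hooks, then let the plunger rise into the hooks' notches so that it stays down when you let go. Leave the beaker and the other things on the bench where they stand.

Things in the scene. Friction and masses are not known exactly. Their poses are not given: they have to be found in the camera images.
- stand: fixed probe stand: dark base plate 180 x 140 x 8 mm, two side columns with a slanted guide block, rear post with a grey readout head. Origin on the bench under the beaker's place; z up, x to its rear (away from the robot), y left. The plunger's axis lies in its x-z plane, leans 35 degrees from vertical with the upper end towards -x (the robot), and passes through x +14, z +34 mm.
- head_edge (a point): middle of the lower front edge of the fixed readout head (205 deep, 110 wide, 42 mm thick, reaching from here to the stand's rear), 391 mm above the bench. It overhangs the handle: a hand held upright there would strike it, so hold the tool along the plunger's axis. Axes as the stand's.
- wing_grip (a point): centre of the orange wing handle, the place to grip (at rest x -141, z +256 mm in the stand's frame). z axis: up along the plunger (35 degrees from vertical); x: along the wing's 52 mm length; y: through its 14 mm thickness (pinch across y). Wing 40 mm high along z, on a 16 mm neck. Steel cross-arms, 8 mm thick, reach 40 mm either side of the axis, 54 mm below this point. Moves with the handle.
- hook_left (a point): top of the left red hook (29 x 16 mm, fixed to the guide block, 29 to 45 mm out from the axis). With the plunger fully down it lies 31 mm lower along the axis than wing_grip. Below it is a 4 mm deep notch, closed by a tooth on the side where the cross-arm comes in. Its z axis is the plunger's.
- hook_right (a point): top of the right red hook, the mirror image of the left one.
- probe (a joint): travel of the plunger down its slanted axis, m: 0 at rest (up), 0.075 at the bottom stop. Sprung upward, about 2.5 N at 0 to 7 N at the bottom; released with the arms clear of the hooks it springs back to 0 (half under a tooth it may hang at 0.069, not latched). The cross-arms pass under the hooks' teeth only beyond 0.070; latched in the notches it stands at about 0.062.
- handle (a joint): turn of the wing handle about the plunger's axis, rad: 0 at rest, grows clockwise seen from the handle's top (a negative turn about wing_grip's z), stop at 0.74. A light spring (0.03 to 0.06 N m) turns it back to 0. Beyond 0.65 the cross-arms are past the hooks' teeth; latched it stands at about 0.58 to 0.74.
- probe_tip (a point): lower tip of the 6 mm steel probe; at rest just above the beaker's rim, latched inside the beaker about 26 mm above the base plate.
- sample_beaker: open stainless beaker, 72 mm across, 73 mm high, standing loose on the stand's base plate under the probe; origin at the centre of its underside. Leave it.
- calculator: dark pocket calculator 112 x 68 x 15 mm, lying; origin at the underside. Leave it.
- timer: white digital timer 27 x 62 x 56 mm, standing; origin at the underside. Leave it.
- clamp: steel pipe clamp ring 69 x 94 x 18 mm, lying; origin at the underside. Leave it.
- tee: grey pipe tee fitting 49 x 64 x 33 mm, lying; origin at the underside. Leave it.

How it is judged:
At the end, for the whole second after the job is handed in: The plunger is latched: travel between 57 and 67 mm and the handle turned more than 0.5 rad, held by the hooks alone; the probe tip is inside the beaker (5 to 50 mm above its underside, within 34 mm of its axis), the beaker upright within 0.1 rad (value of joint probe between 0.057 and 0.067 m and value of joint handle above 0.5 rad and z of probe_tip in the frame of sample_beaker between 0.005 and 0.05 m and horizontal distance between probe_tip and sample_beaker below 0.034 m and angle between sample_beaker's own z axis and vertical below 0.1 rad); the robot touches nothing.
It fails at once if the beaker is shifted more than 20 mm (distance of sample_beaker from where it was at the start of the episode above 0.02 m).
It fails at once if the calculator is shifted more than 30 mm (distance of calculator from where it was at the start of the episode above 0.03 m).
It fails at once if the timer is shifted more than 30 mm (distance of timer from where it was at the start of the episode above 0.03 m).
It fails at once if the pipe clamp is shifted more than 30 mm (distance of clamp from where it was at the start of the episode above 0.03 m).
It fails at once if the pipe tee is shifted more than 30 mm (distance of tee from where it was at the start of the episode above 0.03 m).
It also fails if it takes over 42 s, if anything falls off the work surface, if the arm or the gripper's body presses on something with over 40 N, if the wrist force passes 120 N, or if a joint passes its speed limit or range.

## Robot

A 7-joint arm with a two-finger parallel gripper is mounted at the origin on a cart in front of the work surface, level with it; the furniture and walls round the work are solid. World frame = base frame: x ahead of the robot, y to its left, z up, the work surface at z = 0. Lengths are in m, angles in rad, forces in N, time in s.
With the tool pointing down it reaches from about 0.4 to 0.85 m from the base axis. Payload 4.5 kg.
Tool frame: the origin (TCP) lies midway between the tips of the shut fingers; the grasp point (between the pads) lies 19 mm behind it; y points along the fingers, z is the direction in which the jaws open and shut, and the axes are right-handed (so a half turn about y gives the same grasp; the last joint's range is limited). The gripper opens to 88 mm and grips with 3 to 60 N. Pads are 18 mm wide; open, the fingers measure 123 mm over their backs; the gripper's body (75 mm by 187 mm) begins 45 mm behind the grasp point.
Start: joints at [1.341, 0.689, -0.195, 1.565, 0.157, 0.902, -0.215], TCP at [0.163, -0.603, 0.239] pointing down, gripper open.
Joint ranges: [-3.01, 3.01], [-0.46, 2.08], [-1.47, 1.51], [0.13, 2.56], [-1, 4.14], [0.04, 2.09], [-2.66, 2.66]. Speed limits (rad/s): [2.57, 2.57, 3.14, 3.14, 3.14, 3.14, 3.14].

## Interface

Orientations are given as a unit quaternion [x, y, z, w].
In Python, from plant import r, snapshot, get_calibration, job, boxes_of gives the robot as it stands. The module is installed in compiled form; this text tells all that it offers.
- The arm moves only by the shell command python3 -m handwheel 'ROWS' [OPENING] [FORCE]. ROWS is JSON, a list that holds one entry, the list of rows, each a list of 6 numbers: the shift along the tool's x, y, z as a fraction of full scale, then the turn, a rotation vector about the tool's x, y, z as a fraction of full scale. In form: [[[x, y, z, wx, wy, wz], ...]]. A call has 1 to 12 rows; each row is the pose to reach, as a shift and turn from the pose commanded when the call began, along the tool's axes at that moment, turning the shorter way round; what a row does not reach only later rows make up. Full scale, the value 1, is 100 cm for a shift and 180 degrees for a turn. A row lasts 1/12 s, in which the tool goes at most 41.7 mm and 7.16 degrees, less where a joint would pass 70% of its speed; a pose out of reach is approached as far as the arm can. A call with a number of a shift or a turn outside -1 to 1 is refused whole. A call with a gripper value outside its range is refused whole. OPENING is the opening, from -1 (shut) to 1 (fully open), set as the call begins (- or left out, the last holds). The fingers move at their own pace and stop on an object; FORCE is the grip in N (left out, the last holds). Time passes only in rows, so rows that repeat a pose let the fingers close. It gives the time, the measured TCP pose, the force and the opening at its end, in the units of the state.
- r.get_state(): the state, without advancing time (a new reading comes with each control period).
- snapshot(name): name is "scene" or "top" or "wrist"; returns the picture (480x640x3 uint8, red, green, blue); there is no depth.
- get_calibration(name): a dict with "fx", "fy", "cx", "cy" (pixels), "T" (4x4, takes a point from camera to world coordinates). Camera axes: x right, y down, z forward; pixel columns grow to the right and rows downward; lengths in m; the calibration is good to about 2 mm. A picture is of the moment at which its call begins: read the wrist's pose just before it. get_calibration takes no time and is no camera call; for the wrist camera it gives the pose at the moment of the call.
- job.finish_job(): hands the job in, once; it reports no verdict.
Trained networks look in the newest picture that a camera, given by its name, has taken for a name from the list of things; names that differ only in an ending like _2 or _b are one class to them, and where a whole thing is asked for, a point or a joint stands for the part that bears it (a point fixed in the world has none). Each returns a list of dicts, best first, with "confidence" (0 to 1); they miss things now and then, are a little off and sometimes report something else, mostly with a low value. They report only what shows in the picture. A call takes as long as a camera call.
- boxes_of(thing, camera): "bbox" ([left, top, right, bottom] in pixels, round what is visible of it).
The state is a dict: "clock": time; "q": joint angles; "qd": joint speeds; "joint_torque": joint torques, N m; "tool_pos": TCP position; "eef_rot": TCP orientation; "contact_force": force on the tool from outside, world axes, zero at the start; "moment": the same for the moment, N m; "opening": opening from 0.0 (shut) to 1.0 (fully open).
Only numpy, scipy, OpenCV 4.12 (cv2) and the standard library are available. Lean on these libraries where they do the work, as an engineer would, in place of code of your own. Each camera call takes 0.05 s, during which the arm holds its last target. There are 200 camera calls.

## Working session

There is one attempt and no reset: what is moved stays moved. The work goes in short steps, Python scripts to look and compute and a shell command to move; the robot and the scene stay as the last step left them, time stands still between calls to the robot, and variables do not carry over. Pictures are saved under pics/ and viewed, about 8 in all and at most 12, crops included, and the job is handed in when it is done.

```bash
mkdir -p pics
cat > h.py <<'E'
import numpy as np,cv2
from plant import r,snapshot,get_calibration,job,boxes_of
def snap(n,f):
    im=snapshot(n); cv2.imwrite('pics/'+f,im[:,:,::-1]); return im
def proj(n,p):
    c=get_calibration(n);T=np.array(c['T']);q=np.linalg.inv(T)@np.r_[p,1]
    return np.array([c['fx']*q[0]/q[2]+c['cx'],c['fy']*q[1]/q[2]+c['cy']])
def ray(n,uv):
    c=get_calibration(n);T=np.array(c['T'])
    d=T[:3,:3]@np.array([(uv[0]-c['cx'])/c['fx'],(uv[1]-c['cy'])/c['fy'],1]);return T[:3,3],d/np.linalg.norm(d)
def tri(obs):
    A=0;b=0
    for n,uv in obs:
        o,d=ray(n,uv);P=np.eye(3)-np.outer(d,d);A=A+P;b=b+P@o
    return np.linalg.solve(A,b)
E
python3 - <<'E'
from h import *
s=r.get_state();print({k:np.round(v,3) for k,v in s.items()})
ims=[snap(n,f'a_{n}.png') for n in('scene','top')]
cv2.imwrite('pics/a.png',cv2.vconcat(ims)[:,:,::-1])
for n in('scene','top'):
    print(n,np.round(get_calibration(n)['T'],3).tolist(),get_calibration(n)['fx'])
    for t in('wing_grip','hook_left','sample_beaker','stand','probe_tip','timer','tee','clamp','calculator'):
        print(t,[(np.round(b['bbox']).tolist(),round(b['confidence'],2)) for b in boxes_of(t,n)[:3]])
E
```

```text
{'clock': np.float64(0.0), 'q': array([ 1.341,  0.69 , -0.194,  1.566,  0.157,  0.903, -0.215]), 'qd': array([-0.001, -0.001, -0.001,  0.   ,  0.   ,  0.001,  0.001]), 'joint_torque': array([-0.0000e+00, -5.2756e+01, -1.2670e+00, -1.5343e+01, -5.3000e-02,
        6.0000e-03,  0.0000e+00]), 'tool_pos': array([ 0.163, -0.603,  0.238]), 'eef_rot': array([-0.093,  0.702, -0.7  ,  0.093]), 'contact_force': array([-1.178,  0.233,  1.057]), 'moment': array([-0.016, -0.006,  0.007]), 'opening': np.float64(1.002)}
scene [[-0.835, -0.341, 0.433, 0.166], [-0.551, 0.531, -0.644, 0.434], [-0.011, -0.776, -0.631, 0.833], [0.0, 0.0, 0.0, 1.0]] 451.716589548271
wing_grip [([349.0, 213.0, 379.0, 246.0], 0.58)]
hook_left [([345.0, 230.0, 384.0, 251.0], 0.58)]
sample_beaker [([348.0, 256.0, 373.0, 274.0], 0.81)]
stand [([335.0, 99.0, 401.0, 292.0], 0.85), ([345.0, 232.0, 388.0, 248.0], 0.39)]
probe_tip [([346.0, 209.0, 381.0, 244.0], 0.72), ([372.0, 321.0, 404.0, 349.0], 0.53)]
timer [([371.0, 322.0, 402.0, 350.0], 0.81)]
tee [([266.0, 258.0, 289.0, 283.0], 0.8)]
clamp [([319.0, 319.0, 347.0, 356.0], 0
[... 151 characters left out ...]
52, -0.129], [0.009, -0.542, -0.84, 1.162], [0.0, 0.0, 0.0, 1.0]] 479.2438048979622
wing_grip [([333.0, 250.0, 371.0, 270.0], 0.63), ([326.0, 148.0, 459.0, 317.0], 0.39)]
hook_left [([349.0, 248.0, 379.0, 284.0], 0.47)]
sample_beaker [([374.0, 257.0, 396.0, 279.0], 0.82), ([309.0, 223.0, 326.0, 242.0], 0.6)]
stand [([334.0, 246.0, 370.0, 272.0], 0.75), ([328.0, 149.0, 455.0, 318.0], 0.66)]
probe_tip [([335.0, 248.0, 371.0, 272.0], 0.97)]
timer [([303.0, 339.0, 326.0, 355.0], 0.82)]
tee [([351.0, 246.0, 379.0, 291.0], 0.57), ([308.0, 223.0, 327.0, 242.0], 0.55)]
clamp [([272.0, 293.0, 310.0, 321.0], 0.95), ([265.0, 333.0, 291.0, 373.0], 0.46)]
calculator [([262.0, 331.0, 289.0, 374.0], 0.93)]
```

View pics/a_scene.png

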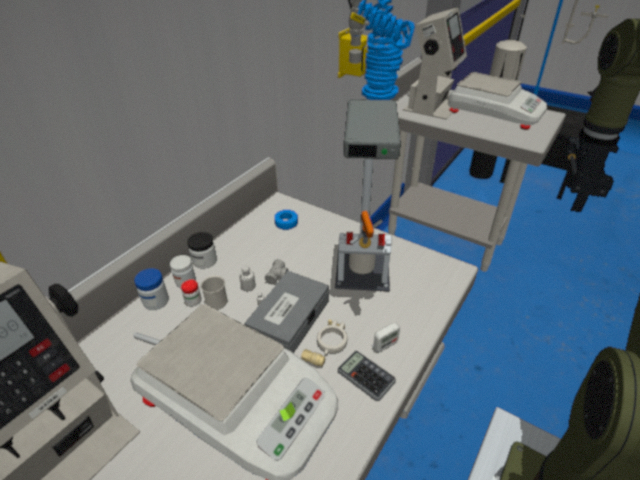

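View pics/a_top.png

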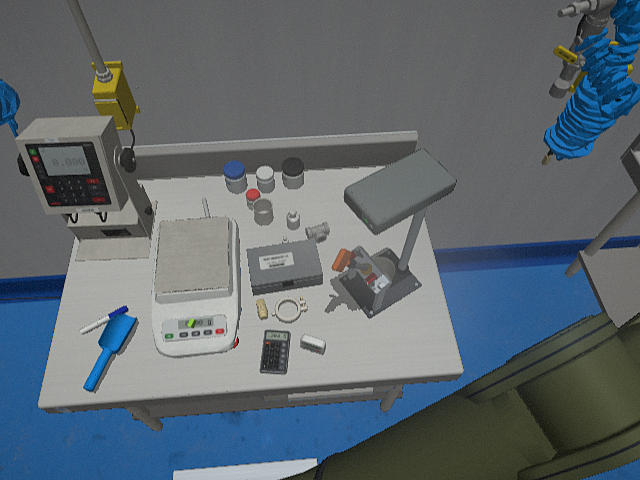

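Run:
```python
import cv2
a=cv2.imread('pics/a_scene.png')[190:300,320:410];b=cv2.imread('pics/a_top.png')[140:325,320:465]
a=cv2.resize(a,None,fx=4.4,fy=4.4,interpolation=cv2.INTER_CUBIC);b=cv2.resize(b,None,fx=2.75,fy=2.75,interpolation=cv2.INTER_CUBIC)
h=max(a.shape[0],b.shape[0])
p=lambda x:cv2.copyMakeBorder(x,0,h-x.shape[0],0,0,cv2.BORDER_CONSTANT)
o=cv2.hconcat([p(a),p(b)]);print(a.shape,b.shape,o.shape);cv2.imwrite('pics/b.png',o)
```

```text
(484, 396, 3) (509, 399, 3) (509, 795, 3)
```

View pics/b.png

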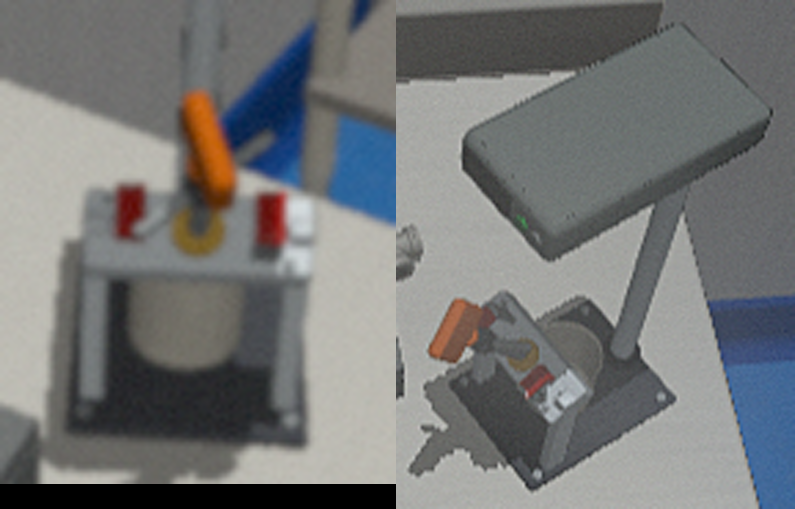

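```bash
cat >> h.py <<'E'
def gp(n,uv,z):
    o,d=ray(n,uv);return o+d*(z-o[2])/d[2]
E
python3 - <<'E'
from h import *
for n,l in (('scene',[(335.5,288.2),(389.3,290.7)]),('top',[(369.8,317.5),(421.8,285.5),(393.1,248)])):
    for uv in l: print(n,np.round(gp(n,uv,.008),4))
P=[gp('top',u,.008) for u in [(369.8,317.5),(421.8,285.5),(393.1,248)]]
print(np.linalg.norm(P[1]-P[0]),np.linalg.norm(P[2]-P[1]))
w=tri([('scene',(367.3,224.1)),('top',(341.5,260))]);print('wing',w,proj('scene',w),proj('top',w))
he=[(144/2.75+0,0)]
# head lower front corners in top crop
for u in [((465-396)/2.75+320,173/2.75+140),((551-396)/2.75+320,260/2.75+140)]: print('head',gp('top',u,.391))
# guide block hooks
for a,b in [((130,188),(487,312)),((270,197),(540,372))]:
    print('hook',tri([('scene',(a[0]/4.4+320,a[1]/4.4+190)),('top',((b[0]-396)/2.75+320,b[1]/2.75+140))]))
E
```

```text
scene [ 0.5851 -0.2524  0.008 ]
scene [ 0.4669 -0.3183  0.008 ]
top [ 0.47   -0.3267  0.008 ]
top [ 0.5516 -0.4811  0.008 ]
top [ 0.6762 -0.4242  0.008 ]
0.17462901115350232 0.13703355747676133
wing [ 0.50380904 -0.2422784   0.25417348] [366.961846   223.78431029] [341.53050708 260.43963323]
head [ 0.55773039 -0.24777366  0.391     ]
head [ 0.47679057 -0.29903811  0.391     ]
hook [ 0.56691146 -0.28217858  0.17569804]
hook [ 0.50457949 -0.32022895  0.17192031]
```

```bash
cat > model.py <<'E'
from h import *
from scipy.optimize import least_squares,minimize
s,c=np.sin(np.radians(35)),np.cos(np.radians(35))
A=np.array([-s,0,c]) # axis up in stand
W0=np.array([-.141,0,.256])
def st(p,q):
    x,y,t=p;q=np.atleast_2d(q);return np.c_[x+np.cos(t)*q[:,0]-np.sin(t)*q[:,1],y+np.sin(t)*q[:,0]+np.cos(t)*q[:,1],q[:,2]]
def wingbox(phi,d=0):
    # phi: angle of wing length from stand y, about A
    X0=np.array([0,1,0]);Y0=np.cross(A,X0)
    X=np.cos(phi)*X0+np.sin(phi)*Y0;Y=np.cross(A,X);w=W0-d*A
    return np.array([w+a*.026*X+b*.007*Y+e*.02*A for a in(-1,1) for b in(-1,1) for e in(-1,1)])
def orange(im):
    h=cv2.cvtColor(im,cv2.COLOR_RGB2HSV)
    m=((h[...,0]>5)&(h[...,0]<14)&(h[...,1]>170)&(h[...,2]>90)).astype(np.uint8)
    n,l,sx,_=cv2.connectedComponentsWithStats(m);k=1+np.argmax(sx[1:,4]);return l==k
def iou(p,phi,d,n,m):
    pts=np.array([proj(n,q) for q in st(p,wingbox(phi,d))])*8
    o=np.zeros((480,640),np.uint8);cv2.fillConvexPoly(o,cv2.convexHull((pts).astype(np.int32).reshape(-1,1,2)),1,shift=3)
    return (m&(o>0)).sum()/(m|(o>0)).sum()
E
python3 - <<'E'
from model import *
sc=lambda u:(u[0]/4.4+320,u[1]/4.4+190)
tp=lambda u:((u[0]-396)/2.75+320,u[1]/2.75+140)
H=W0-.106*A
obs=[('scene',(335.5,288.2),(-.09,.07,.004)),('scene',(389.3,290.7),(-.09,-.07,.004)),('top',(369.8,317.5),(-.09,-.07,.004)),('top',(421.8,285.5),(.09,-.07,.006)),('top',(393.1,248),(.09,.07,.006)),
('scene',sc((130,195)),H+[0,.037,0]),('scene',sc((270,204)),H+[0,-.037,0]),('top',tp((487,316)),H+[0,.037,0]),('top',tp((538,376)),H+[0,-.037,0]),('scene',(367.3,224.1),W0),('top',(341.5,260),W0)]
f=lambda p:np.concatenate([proj(n,st(p,q)[0])-u for n,u,q in obs])
R=least_squares(f,[.574,-.364,-1.05],loss='soft_l1',x_scale=[.01,.01,.05]);p=R.x;print(p,np.degrees(p[2]));print(np.round(f(p).reshape(-1,2),1))
ims={n:cv2.imread(f'pics/a_{n}.png')[:,:,::-1].copy() for n in('scene','top')}
ms={n:orange(ims[n]) for n in ims}
for n in ms: ys,xs=np.where(ms[n]);print(n,ms[n].sum(),xs.min(),xs.max(),ys.min(),ys.max())
best=[]
for ph in np.radians(np.arange(-90,90,5)):
    g=lambda v:-sum(iou([p[0]+v[0],p[1]+v[1],p[2]],ph,v[2],n,ms[n]) for n in ms)
    v=min((minimize(g,[0,0,0],method='Nelder-Mead',options=dict(initial_simplex=[[0,0,0],[.006,0,0],[0,.006,0],[0,0,.006]],maxiter=60)),),key=lambda r:r.fun)
    best.append((v.fun,np.degrees(ph),v.x))
best.sort(key=lambda b:b[0])
for b in best[:6]:print(np.round(b[0],3),b[1],np.round(b[2],4))
print('wing',st(p,W0))
E
```

```text
[ 0.57213622 -0.37051002 -1.07887397] -61.814925132626264
[[-0.9 -1.2]
 [ 0.6 -0.5]
 [-1.   1.4]
 [ 0.4 -0.1]
 [-2.7  0.5]
 [ 0.   0.6]
 [ 0.1  0.1]
 [-0.1 -0.1]
 [-0.4  0.7]
 [-0.1 -2.2]
 [ 1.8 -0.8]]Traceback (most recent call last):
  File "<stdin>", line 10, in <module>
  File "model.py", line 16, in orange
    n,l,sx,_=cv2.connectedComponentsWithStats(m);k=1+np.argmax(sx[1:,4]);return l==k
                                                     ~~~~~~~~~^^^^^^^^^^
    return _wrapfunc(a, 'argmax', axis=axis, out=out, **kwds)
    return bound(*args, **kwds)
ValueError: attempt to get argmax of an empty sequence
```

```bash
sed -i 's/m=((h.*/m=((h[...,0]>3)\&(h[...,0]<22)\&(h[...,1]>140)\&(h[...,2]>70)).astype(np.uint8);Z=np.zeros_like(m);Z[max(0,box[1]):box[3],max(0,box[0]):box[2]]=1;m=m*Z/;s/def orange(im)/def orange(im,box)/' model.py
python3 - <<'E'
from model import *
p=[.5721,-.3705,-1.0789]
ims={n:cv2.imread(f'pics/a_{n}.png')[:,:,::-1].copy() for n in('scene','top')}
print(ims['scene'][222,367],ims['top'][260,341])
bx=dict(scene=(345,205,385,240),top=(325,240,358,275))
ms={n:orange(ims[n],bx[n]) for n in ims}
for n in ms: ys,xs=np.where(ms[n]);print(n,ms[n].sum(),xs.min(),xs.max(),ys.min(),ys.max())
best=[]
for ph in np.radians(np.arange(-90,90,5)):
    g=lambda v:-sum(iou([p[0]+v[0],p[1]+v[1],p[2]],ph,v[2],n,ms[n]) for n in ms)
    v=minimize(g,[0,0,0],method='Nelder-Mead',options=dict(initial_simplex=[[0,0,0],[.006,0,0],[0,.006,0],[0,0,.006]],maxiter=60))
    best.append((v.fun,np.degrees(ph),v.x))
best.sort(key=lambda b:b[0])
for b in best[:6]:print(np.round(b[0],3),b[1],np.round(b[2],4))
print('wing',st(p,W0))
E
```

```text
[194  99  12] [122  90  77]
scene 201 361 372 211 239
top 31 332 338 259 269Traceback (most recent call last):
  File "<stdin>", line 11, in <module>
    res = _minimize_neldermead(fun, x0, args, callback, bounds=bounds,
                               **options)
    fsim[j] = func(sim[j])
              ~~~~^^^^^^^^
    fx = function(np.copy(x), *(wrapper_args + args))
  File "<stdin>", line 10, in <lambda>
  File "<stdin>", line 10, in <genexpr>
  File "model.py", line 18, in iou
    pts=np.array([proj(n,q) for q in st(p,wingbox(phi,d))])*8
                  ~~~~^^^^^
  File "h.py", line 6, in proj
    c=get_calibration(n);T=np.array(c['T']);q=np.linalg.inv(T)@np.r_[p,1]
ValueError: time passes only in moves, steps and waits
```

```bash
cat >> h.py <<'E'
_gc=get_calibration
_cache={}
def get_calibration(n):
    if n not in _cache:_cache[n]=_gc(n)
    return _cache[n]
E
sed -i 's/>140/>80/;s/<22/<25/' model.py
cat > fit.py <<'E'
from model import *
def fit(p,ims,bx,ds=True):
    ms={n:orange(ims[n],bx[n]) for n in ims}
    for n in ms: ys,xs=np.where(ms[n]);print(n,ms[n].sum(),xs.min(),xs.max(),ys.min(),ys.max())
    best=[]
    for ph in np.radians(np.arange(-90,90,5)):
        g=lambda v:-sum(iou([p[0]+v[0],p[1]+v[1],p[2]],ph,v[2],n,ms[n]) for n in ms)
        v=minimize(g,[0,0,0],method='Nelder-Mead',options=dict(initial_simplex=[[0,0,0],[.006,0,0],[0,.006,0],[0,0,.006]],maxiter=60))
        best.append((v.fun,np.degrees(ph),v.x))
    best.sort(key=lambda b:b[0])
    for b in best[:6]:print(np.round(b[0],3),b[1],np.round(b[2],4))
E
python3 - <<'E'
from fit import *
p=[.5721,-.3705,-1.0789]
ims={n:cv2.imread(f'pics/a_{n}.png')[:,:,::-1].copy() for n in('scene','top')}
fit(p,ims,dict(scene=(345,205,385,240),top=(325,240,358,275)))
print('wing',st(p,W0))
E
```

```text
scene 234 361 373 210 239
top 280 332 351 249 271
-1.557 -75.0 [-0.0024  0.0065  0.0064]
-1.543 -70.0 [-0.003   0.0049  0.006 ]
-1.522 -65.0 [-0.0009  0.0046  0.0065]
-1.475 -80.0 [-0.0011  0.0044  0.0019]
-1.458 -59.99999999999999 [-0.0011  0.0052  0.0052]
-1.379 -85.0 [-0.0021  0.0046  0.0015]
wing [[ 0.50550595 -0.24621713  0.256     ]]
```

```bash
cat > mv.py <<'E'
from model import *
from scipy.spatial.transform import Rotation as Ro
YAW=-1.0789; WING=np.array([.5045,-.243,.253])
Rz=Ro.from_euler('z',YAW).as_matrix(); AW=Rz@A
def tool(phi,sgn=1):
    X0=Rz@[0,1,0];Y0=np.cross(AW,X0);X=np.cos(phi)*X0+np.sin(phi)*Y0;Y=np.cross(AW,X)
    y=-AW;z=sgn*Y;return np.c_[np.cross(y,z),y,z]
def rel(Tp,TR,s=None,cp=None):
    s=s or r.get_state();C=Ro.from_quat(s['eef_rot']).as_matrix() if cp is None else cp[1]
    p=np.array(s['tool_pos']) if cp is None else cp[0]
    d=C.T@(Tp-p);w=Ro.from_matrix(C.T@TR).as_rotvec();return np.round(d,4),np.round(w/np.pi,4)
E
python3 - <<'E'
from mv import *
s=r.get_state();print(np.round(Ro.from_quat(s['eef_rot']).as_matrix(),3).tolist(),AW)
for sg in(1,-1):
    R=tool(np.radians(-72),sg)
    print(sg,np.round(R,3).tolist())
    for P in([.28,-.38,.42],WING+.12*AW):print(P,rel(np.array(P),R))
E
```

```text
[[-0.965, 0.0, 0.261], [-0.261, -0.0, -0.965], [0.0, -1.0, 0.0]] [-0.27089914  0.50557253  0.81915204]
1 [[0.64, 0.271, 0.719], [-0.541, -0.506, 0.672], [0.546, -0.819, -0.177]]
[0.28, -0.38, 0.42] (array([-0.1712, -0.1813, -0.1852]), array([ 0.1586, -0.648 , -0.1728]))
[ 0.4719921  -0.1823313   0.35129825] (array([-0.4081, -0.1126, -0.3259]), array([ 0.1586, -0.648 , -0.1728]))
-1 [[-0.64, 0.271, -0.719], [0.541, -0.506, -0.672], [-0.546, -0.819, 0.177]]
[0.28, -0.38, 0.42] (array([-0.1712, -0.1813, -0.1852]), array([0.1496, 0.3168, 0.1372]))
[ 0.4719921  -0.1823313   0.35129825] (array([-0.4081, -0.1126, -0.3259]), array([0.1496, 0.3168, 0.1372]))
```

```bash
python3 -m handwheel '[[[-0.17,-0.18,-0.18,0.04,-0.16,-0.04],[-0.17,-0.18,-0.18,0.08,-0.32,-0.08],[-0.17,-0.18,-0.18,0.1,-0.45,-0.12],[-0.17,-0.18,-0.18,0.16,-0.65,-0.17],[-0.17,-0.18,-0.18,0.16,-0.65,-0.17],[-0.17,-0.18,-0.18,0.16,-0.65,-0.17],[-0.17,-0.18,-0.18,0.16,-0.65,-0.17],[-0.17,-0.18,-0.18,0.16,-0.65,-0.17],[-0.17,-0.18,-0.18,0.16,-0.65,-0.17],[-0.17,-0.18,-0.18,0.16,-0.65,-0.17],[-0.17,-0.18,-0.18,0.16,-0.65,-0.17],[-0.17,-0.18,-0.18,0.16,-0.65,-0.17]]]' 1 40
python3 - <<'E'
from mv import *
print(np.round(r.get_state()['q'],2))
print(rel(WING+.12*AW,tool(np.radians(-72),1)))
E
```

```text
clock: 2.0
tool_pos: [0.2806, -0.3847, 0.4191]
eef_rot: [0.622, -0.325, 0.578, -0.416]
contact_force: [-0.8, 0.2, -0.4]
opening: 1.0
[ 1.02  0.13 -0.45  2.05  0.61  0.74  0.31]
(array([-0.1864, -0.0143,  0.2174]), array([ 0.0459, -0.1972, -0.0533]))
```

```bash
python3 -m handwheel '[[[-0.186,-0.014,0.217,0.046,-0.197,-0.053],[-0.186,-0.014,0.217,0.046,-0.197,-0.053],[-0.186,-0.014,0.217,0.046,-0.197,-0.053],[-0.186,-0.014,0.217,0.046,-0.197,-0.053],[-0.186,-0.014,0.217,0.046,-0.197,-0.053],[-0.186,-0.014,0.217,0.046,-0.197,-0.053],[-0.186,-0.014,0.217,0.046,-0.197,-0.053],[-0.186,-0.014,0.217,0.046,-0.197,-0.053],[-0.186,-0.014,0.217,0.046,-0.197,-0.053],[-0.186,-0.014,0.217,0.046,-0.197,-0.053],[-0.186,-0.014,0.217,0.046,-0.197,-0.053],[-0.186,-0.014,0.217,0.046,-0.197,-0.053]]]'
python3 - <<'E'
from mv import *
print(np.round(r.get_state()['q'],2))
print(rel(WING+.12*AW,tool(np.radians(-72),1)))
w=snap('wrist','c_wrist.png');t=snap('top','c_top.png');s=snap('scene','c_scene.png')
for n in('top','scene','wrist'): print(n,boxes_of('wing_grip',n)[:2])
print({k:np.round(v,3).tolist() for k,v in get_calibration('wrist').items()})
print('proj wing',proj('wrist',WING))
cv2.imwrite('pics/c.png',cv2.hconcat([cv2.resize(w[:,:,::-1],(533,400)),cv2.resize(s[150:310,320:427,::-1],(267,400))]))
E
```

```text
clock: 3.0
tool_pos: [0.4717, -0.1861, 0.3519]
eef_rot: [0.761, -0.093, 0.418, -0.488]
contact_force: [-0.5, -0.0, 0.1]
opening: 0.998
[ 0.42  0.34 -0.65  2.14  1.12  0.9  -0.21]
(array([-0.0022, -0.0013,  0.0028]), array([ 0.0011, -0.003 , -0.0008]))
top [{'bbox': [337.5, 248.0, 367.4, 272.2], 'confidence': 0.83}]
scene [{'bbox': [349.4, 256.4, 372.1, 273.8], 'confidence': 0.75}]
wrist [{'bbox': [279.7, 191.5, 369.9, 271.5], 'confidence': 0.56}]
{'fx': 357.381, 'fy': 357.381, 'cx': 318.457, 'cy': 240.382, 'T': [[0.723, 0.517, 0.458, 0.379], [0.668, -0.357, -0.653, -0.065], [-0.174, 0.778, -0.604, 0.426], [0.0, 0.0, 0.0, 1.0]]}
proj wing [320.74208256 232.11793733]
```

View pics/c.png

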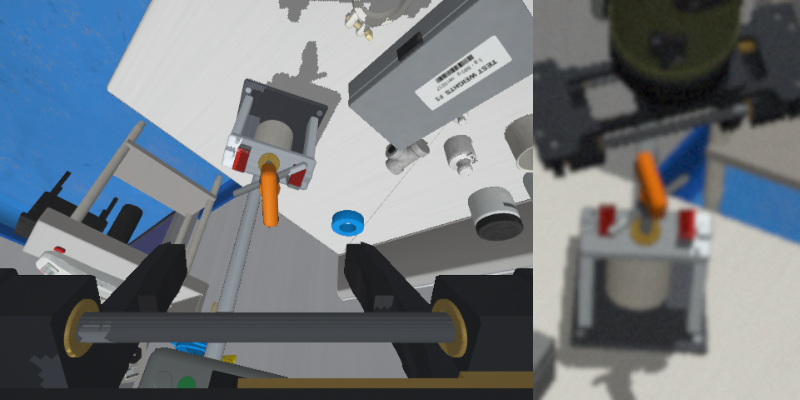

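Run:
```python
from fit import *
import fit
p=[.5721,-.3705,-1.0789]
ims={n:cv2.imread(f'pics/c_{n}.png')[:,:,::-1].copy() for n in('scene','wrist')}
bx=dict(scene=(345,205,385,240),wrist=(300,185,345,280))
fit.fit(p,ims,bx)
m=orange(ims['wrist'],bx['wrist']);rr=cv2.minAreaRect(np.argwhere(m)[:,::-1].astype(np.float32));print(rr)
for n in ims:
    u=np.argwhere(orange(ims[n],bx[n]))[:,::-1];print(n,u.mean(0))
```

```text
scene 234 361 373 210 239
wrist 1767 310 335 185 272
-1.62 -70.0 [-0.0063  0.0129 -0.0007]
-1.565 -75.0 [-0.006   0.0122 -0.001 ]
-1.527 -65.0 [-0.006   0.0125 -0.0042]
-1.431 -80.0 [-0.0033  0.0095  0.0033]
-1.372 -59.99999999999999 [-0.0038  0.0102  0.0024]
-1.255 -85.0 [-0.0032  0.0101  0.0068]
((322.5, 228.5), (87.0, 25.0), 90.0)
scene [366.73076923 224.02991453]
wrist [323.22467459 226.7221279 ]
```

Run:
```python
from fit import *
from mv import WING
p=[.5721,-.3705,-1.0789]
im=cv2.imread('pics/c_wrist.png')[:,:,::-1].copy()
h=cv2.cvtColor(im,cv2.COLOR_RGB2HSV)
m=((h[...,0]<14)&(h[...,1]>170)&(h[...,2]>90));m[:180]=0;m[280:]=0;m[:,:300]=0;m[:,350:]=0
print(h[192,322],h[240,324],[ (y,np.where(m[y])[0].min(),np.where(m[y])[0].max()) for y in range(185,276,6) if m[y].any()])
ms={'wrist':m,'scene':orange(cv2.imread('pics/c_scene.png')[:,:,::-1].copy(),(345,205,385,240))}
best=[]
for ph in np.radians(np.arange(-85,-54,3)):
    g=lambda v:-3*iou([p[0]+v[0],p[1]+v[1],p[2]],ph,v[2],'wrist',m)-iou([p[0]+v[0],p[1]+v[1],p[2]],ph,v[2],'scene',ms['scene'])
    v=minimize(g,[0,0,0],method='Nelder-Mead',options=dict(initial_simplex=[[0,0,0],[.006,0,0],[0,.006,0],[0,0,.006]],maxiter=80))
    best.append((v.fun,np.degrees(ph),v.x))
best.sort(key=lambda b:b[0])
for b in best[:5]:
    w=st([p[0]+b[2][0],p[1]+b[2][1],p[2]],W0-b[2][2]*A)[0]
    print(np.round(b[0],3),b[1],np.round(b[2],4),np.round(w,4),proj('wrist',w))
```

```text
[ 22 112 121] [ 14 213 225] [(197, np.int64(321), np.int64(324)), (203, np.int64(318), np.int64(325)), (209, np.int64(331), np.int64(331)), (215, np.int64(348), np.int64(349)), (221, np.int64(334), np.int64(334)), (227, np.int64(311), np.int64(335)), (233, np.int64(313), np.int64(313)), (245, np.int64(332), np.int64(332)), (257, np.int64(333), np.int64(333)), (269, np.int64(332), np.int64(332))]
-0.918 -73.0 [-0.0022  0.0082  0.0011] [ 0.5036 -0.2386  0.2551] [323.24590641 231.44247631]
-0.915 -70.0 [-0.0019  0.0066  0.0053] [ 0.505  -0.2423  0.2516] [322.13622683 230.76691139]
-0.9 -76.0 [-0.0027  0.0076  0.0028] [ 0.5036 -0.24    0.2537] [322.29878201 230.74937755]
-0.893 -67.0 [-0.002   0.0082  0.002 ] [ 0.5041 -0.239   0.2544] [323.49280211 231.2635548 ]
-0.883 -79.0 [-0.0025  0.0078  0.0014] [ 0.5034 -0.2391  0.2549] [322.6510809  231.33204332]
```

```bash
sed -i 's/^YAW.*/YAW=-1.0789; WING=np.array([.504,-.2405,.2545])/' mv.py
python3 - <<'E'
from mv import *
for h in(.05,-.019):print(rel(WING+h*AW,tool(np.radians(-72),1)))
E
```

```text
(array([-0.0026,  0.0662,  0.0026]), array([ 0.0005, -0.0026, -0.0009]))
(array([-0.0024,  0.1352,  0.0027]), array([ 0.0005, -0.0026, -0.0009]))
```

```bash
python3 -m handwheel '[[[-0.002,0.03,0.003,0,-0.002,0],[-0.002,0.06,0.003,0,-0.002,0],[-0.002,0.08,0.003,0,-0.002,0],[-0.002,0.1,0.003,0,-0.002,0],[-0.002,0.115,0.003,0,-0.002,0],[-0.002,0.128,0.003,0,-0.002,0],[-0.002,0.135,0.003,0,-0.002,0],[-0.002,0.135,0.003,0,-0.002,0],[-0.002,0.135,0.003,0,-0.002,0]]]' 1
python3 - <<'E'
from mv import *
print(rel(WING-.019*AW,tool(np.radians(-72),1)),r.get_state()['q'].round(2),r.get_state()['contact_force'])
w=snap('wrist','d_wrist.png');s=snap('scene','d_scene.png')
cv2.imwrite('pics/d.png',cv2.hconcat([cv2.resize(w[:,:,::-1],(533,400)),cv2.resize(s[150:310,320:427,::-1],(267,400))]))
E
```

```text
clock: 4.05
tool_pos: [0.5097, -0.2495, 0.2391]
eef_rot: [0.762, -0.09, 0.414, -0.489]
contact_force: [-0.5, -0.6, -0.5]
opening: 0.999
(array([-0.0001,  0.0003, -0.0008]), array([ 0.0004, -0.0004, -0.0011])) [ 0.45  0.6  -0.55  2.18  1.52  0.82 -0.5 ] [-0.47368361 -0.59083455 -0.50872469]
```

View pics/d.png

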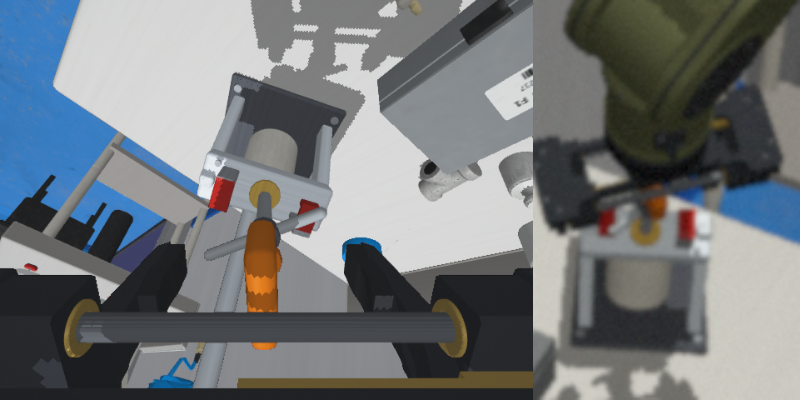

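```bash
python3 -m handwheel '[[[0,0,0,0,0,0],[0,0,0,0,0,0],[0,0,0,0,0,0],[0,0,0,0,0,0],[0,0,0,0,0,0],[0,0,0,0,0,0],[0,0,0,0,0,0],[0,0,0,0,0,0]]]' -1 40
python3 -m handwheel '[[[0,0,0,0,0,0],[0,0,0,0,0,0],[0,0,0,0,0,0],[0,0,0,0,0,0]]]'
python3 - <<'E'
from mv import *
s=r.get_state();C=Ro.from_quat(s['eef_rot']).as_matrix();print(C.T@s['contact_force'],C.T@s['moment'],rel(WING-.019*AW,tool(np.radians(-72),1)))
E
```

```text
clock: 4.82
tool_pos: [0.5098, -0.2496, 0.2391]
eef_rot: [0.762, -0.09, 0.414, -0.489]
contact_force: [-0.5, 0.1, -0.5]
opening: 0.422
clock: 5.15
tool_pos: [0.509, -0.2504, 0.2392]
eef_rot: [0.762, -0.091, 0.414, -0.488]
contact_force: [-2.3, -0.8, 1.5]
opening: 0.204
[-0.19593011 -1.43082836 -2.4979888 ] [-0.36103006  0.10058771  0.42471555] (array([-0.0002,  0.0001,  0.0003]), array([ 0.0011, -0.0005, -0.0009]))
```

```bash
python3 -m handwheel '[[[0,0,0,0,0,0],[0,0,0,0,0,0],[0,0.01,0,0,0,0],[0,0.02,0,0,0,0],[0,0.03,0,0,0,0],[0,0.04,0,0,0,0],[0,0.04,0,0,0,0],[0,0.04,0,0,0,0]]]'
python3 - <<'E'
from mv import *
s=r.get_state();C=Ro.from_quat(s['eef_rot']).as_matrix();print(C.T@s['contact_force'],C.T@s['moment'],rel(WING-.059*AW,tool(np.radians(-72),1)))
E
```

```text
clock: 5.82
tool_pos: [0.5201, -0.2704, 0.2063]
eef_rot: [0.762, -0.091, 0.414, -0.489]
contact_force: [-4.1, -0.7, 4.9]
opening: 0.209
[ 0.416721   -4.73377219 -4.34993161] [-0.69364215  0.05303474  0.33960935] (array([-0.0002,  0.0001,  0.    ]), array([ 0.001 , -0.0005, -0.0009]))
```

```bash
python3 -m handwheel '[[[0,0.01,0,0,0,0],[0,0.02,0,0,0,0],[0,0.027,0,0,0,0],[0,0.033,0,0,0,0],[0,0.036,0,0,0,0],[0,0.036,0,0,0,0],[0,0.036,0,0,0,0]]]'
python3 - <<'E'
from mv import *
s=r.get_state();C=Ro.from_quat(s['eef_rot']).as_matrix();print(C.T@s['contact_force'],C.T@s['moment'],rel(WING-.095*AW,tool(np.radians(-72),1)))
E
```

```text
clock: 6.4
tool_pos: [0.5296, -0.2881, 0.1777]
eef_rot: [0.762, -0.09, 0.415, -0.489]
contact_force: [-4.5, -0.3, 6.6]
opening: 0.206
[ 0.85551538 -6.5104068  -4.64285078] [-0.75432945  0.08952628  0.34529682] (array([-0.0002,  0.001 , -0.    ]), array([ 0.0008, -0.0004, -0.0007]))
```

```bash
python3 -m handwheel '[[[0,0.002,0,0,0,0],[0,0.004,0,0,0,0],[0,0.004,0,0,0,0]]]'
python3 - <<'E'
from mv import *
s=r.get_state();C=Ro.from_quat(s['eef_rot']).as_matrix();print(C.T@s['contact_force'],C.T@s['moment'],rel(WING-.095*AW,tool(np.radians(-72),1)))
s=snap('scene','e_scene.png')
E
```

```text
clock: 6.65
tool_pos: [0.5301, -0.2883, 0.177]
eef_rot: [0.763, -0.089, 0.415, -0.489]
contact_force: [-17.5, 12.2, 31.8]
opening: 0.204
[ -0.48064697 -36.9509639  -10.03567625] [-2.0236459   0.10403088  0.44898748] (array([-0.0003,  0.0002, -0.0004]), array([0.0005, 0.0002, 0.0002]))
```

```bash
python3 -m handwheel '[[[0,-0.002,0,0,0,0],[0,-0.002,0,0,0.03,0],[0,-0.002,0,0,0.06,0],[0,-0.002,0,0,0.09,0],[0,-0.002,0,0,0.12,0],[0,-0.002,0,0,0.12,0]]]'
python3 - <<'E'
from mv import *
s=r.get_state();C=Ro.from_quat(s['eef_rot']).as_matrix();print(C.T@s['contact_force'],C.T@s['moment'],rel(WING-.094*AW,tool(np.radians(-72),1)),s['q'].round(2))
E
```

```text
clock: 7.2
tool_pos: [0.5302, -0.288, 0.1772]
eef_rot: [0.67, -0.18, 0.551, -0.463]
contact_force: [-9.6, 6.2, 18.7]
opening: 0.208
[  2.87938309 -21.09038606  -5.33968195] [-1.31291058  0.00499033 -0.11640558] (array([-0.0001, -0.0004, -0.0007]), array([ 0.0004, -0.1214, -0.0002])) [ 0.52  0.75 -0.56  2.15  1.72  0.85 -0.99]
```

```bash
python3 -m handwheel '[[[0,0,0,0,0.03,0],[0,0,0,0,0.06,0],[0,0,0,0,0.09,0],[0,0,0,0,0.115,0],[0,0,0,0,0.115,0],[0,0,0,0,0.115,0]]]'
python3 - <<'E'
from mv import *
s=r.get_state();C=Ro.from_quat(s['eef_rot']).as_matrix();print(C.T@s['contact_force'],C.T@s['moment'],rel(WING-.094*AW,tool(np.radians(-72),1)),s['q'].round(2))
w=snap('wrist','e_wrist.png');s=snap('scene','e2_scene.png')
cv2.imwrite('pics/e.png',cv2.hconcat([cv2.resize(w[:,:,::-1],(533,400)),cv2.resize(s[150:310,320:427,::-1],(267,400))]))
E
```

```text
clock: 7.7
tool_pos: [0.5306, -0.2879, 0.1773]
eef_rot: [0.561, -0.259, 0.662, -0.424]
contact_force: [-10.0, 5.6, 17.6]
opening: 0.207
[  4.58772541 -19.96731473  -4.76226415] [-1.08747141 -0.01564884 -0.52747414] (array([ 0.0002, -0.0003, -0.001 ]), array([ 2.000e-04, -2.351e-01, -1.000e-04])) [ 0.54  0.76 -0.6   2.15  1.71  0.88 -1.34]
```

View pics/e.png

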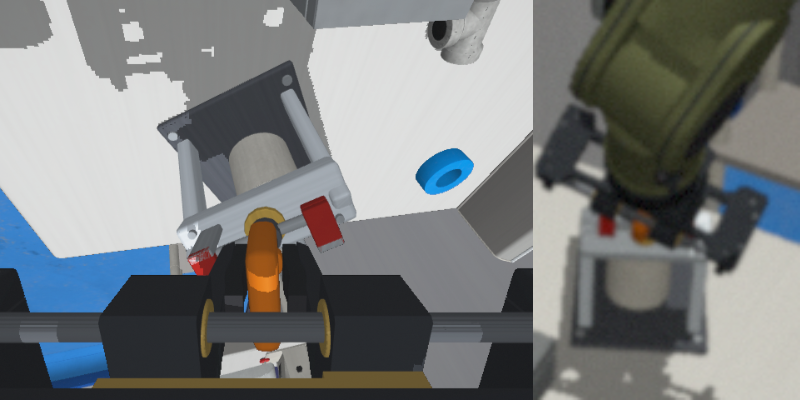

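```bash
python3 -m handwheel '[[[0,0,0,0,0.02,0],[0,0,0,0,0.02,0],[0,0,0,0,0.02,0]]]'
python3 - <<'E'
from mv import *
s=r.get_state();C=Ro.from_quat(s['eef_rot']).as_matrix();print(C.T@s['contact_force'],C.T@s['moment'],rel(WING-.094*AW,tool(np.radians(-72),1)),s['q'].round(2))
E
```

```text
clock: 8.05
tool_pos: [0.5306, -0.2879, 0.1774]
eef_rot: [0.54, -0.272, 0.679, -0.416]
contact_force: [-8.8, 6.2, 17.2]
opening: 0.208
[  3.99217949 -19.58862948  -3.39368613] [-1.05397936 -0.19487643 -0.64860104] (array([ 0.0003, -0.0003, -0.0011]), array([ 2.000e-04, -2.548e-01, -0.000e+00])) [ 0.55  0.76 -0.61  2.15  1.71  0.89 -1.4 ]
```

```bash
python3 -m handwheel '[[[0,-0.003,0,0,0.02,0],[0,-0.006,0,0,0.02,0],[0,-0.009,0,0,0.02,0],[0,-0.012,0,0,0.02,0],[0,-0.015,0,0,0.02,0],[0,-0.015,0,0,0.02,0],[0,-0.015,0,0,0.02,0]]]'
python3 - <<'E'
from mv import *
s=r.get_state();C=Ro.from_quat(s['eef_rot']).as_matrix();print(C.T@s['contact_force'],C.T@s['moment'],rel(WING-.094*AW,tool(np.radians(-72),1)))
E
```

```text
clock: 8.63
tool_pos: [0.5269, -0.2812, 0.1883]
eef_rot: [0.519, -0.286, 0.695, -0.407]
contact_force: [-4.6, 0.4, 6.8]
opening: 0.208
[ 3.58529111 -7.02041977 -2.36105055] [-0.46507701 -0.53854088 -0.3342563 ] (array([ 0.0003,  0.013 , -0.001 ]), array([ 0.0005, -0.2749, -0.0003]))
```

```bash
python3 -m handwheel '[[[0,0,0,0,-0.02,0],[0,-0.001,0,0,-0.02,0],[0,-0.002,0,0,-0.02,0],[0,-0.003,0,0,-0.02,0],[0,-0.003,0,0,-0.02,0]]]'
python3 - <<'E'
from mv import *
s=r.get_state();C=Ro.from_quat(s['eef_rot']).as_matrix();print(C.T@s['contact_force'],C.T@s['moment'],rel(WING-.094*AW,tool(np.radians(-72),1)))
E
```

```text
clock: 9.05
tool_pos: [0.5266, -0.281, 0.1888]
eef_rot: [0.54, -0.275, 0.679, -0.415]
contact_force: [5.2, -7.4, -10.9]
opening: 0.209
[ 0.48616919 14.06281242  1.54226841] [ 0.26983873 -0.26999186  0.27568532] (array([ 0.0001,  0.0136, -0.0008]), array([ 0.0009, -0.256 , -0.0009]))
```

```bash
python3 -m handwheel '[[[0,0.002,0,0,-0.008,0],[0,0.002,0,0,-0.008,0],[0,0.002,0,0,-0.008,0]]]'
python3 -m handwheel '[[[0,0,0,0,0,0],[0,0,0,0,0,0],[0,0,0,0,0,0],[0,0,0,0,0,0],[0,0,0,0,0,0],[0,0,0,0,0,0],[0,0,0,0,0,0],[0,0,0,0,0,0],[0,0,0,0,0,0],[0,0,0,0,0,0]]]' 1
python3 - <<'E'
from mv import *
w=snap('wrist','f_wrist.png');s=snap('scene','f_scene.png')
cv2.imwrite('pics/f.png',cv2.hconcat([cv2.resize(w[:,:,::-1],(533,400)),cv2.resize(s[150:310,320:427,::-1],(267,400))]))
E
```

```text
clock: 9.3
tool_pos: [0.5267, -0.2811, 0.1885]
eef_rot: [0.548, -0.268, 0.672, -0.419]
contact_force: [0.2, -3.1, 1.3]
opening: 0.206
clock: 10.13
tool_pos: [0.5264, -0.2809, 0.1882]
eef_rot: [0.549, -0.269, 0.672, -0.419]
contact_force: [0.8, -0.3, -0.0]
opening: 0.945
```

View pics/f.png

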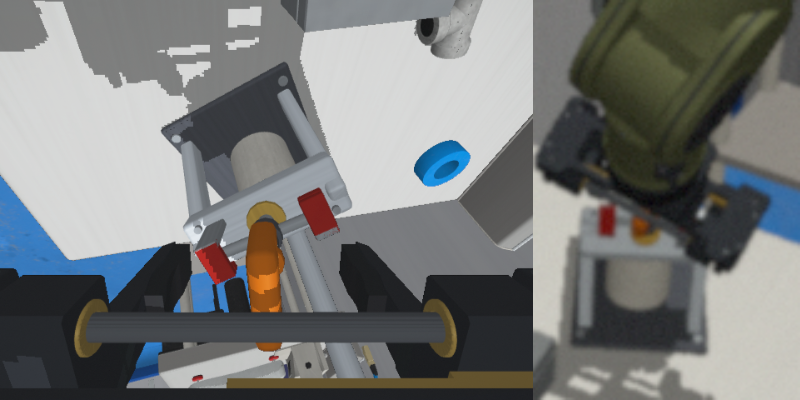

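Fingers are open and the wing stays down and turned, with both cross-arms under the red hooks. Next I retreat along the axis.

```bash
python3 -m handwheel '[[[0,-0.02,0,0,0,0],[0,-0.05,0,0,0,0],[0,-0.08,0,0,0,0],[0,-0.11,0,0,0,0],[0,-0.14,0,0,0,0],[0,-0.16,0,0,0,0],[0,-0.17,0,0,0,0],[0,-0.17,0,0,0,0],[0,-0.17,0,0,0,0]]]' 1
python3 - <<'E'
from fit import *
print(np.round(r.get_state()['contact_force'],1))
w=snap('wrist','g_wrist.png');s=snap('scene','g_scene.png')
cv2.imwrite('pics/g.png',cv2.hconcat([cv2.resize(w[:,:,::-1],(533,400)),cv2.resize(s[190:310,320:400,::-1],(267,400))]))
ms={'scene':orange(s,(345,205,385,250))}
p=[.5699,-.363,-1.0789]
q=[-.141,0,.256]
for d in(.055,.062,.069,.075):print(d,[proj(n,st(p,W0-d*A)[0]).round(1).tolist() for n in('wrist','scene')])
print(np.argwhere(ms['scene']).mean(0)[::-1])
E
```

```text
clock: 10.98
tool_pos: [0.4809, -0.1952, 0.328]
eef_rot: [0.548, -0.268, 0.672, -0.419]
contact_force: [-0.6, -0.2, 0.3]
opening: 1.002
[-0.6 -0.2  0.3]
0.055 [[319.4, 225.1], [365.5, 231.5]]
0.062 [[319.4, 222.8], [365.4, 232.4]]
0.069 [[319.4, 220.7], [365.3, 233.3]]
0.075 [[319.4, 218.9], [365.2, 234.0]]
[365.69506726 234.78923767]
```

View pics/g.png

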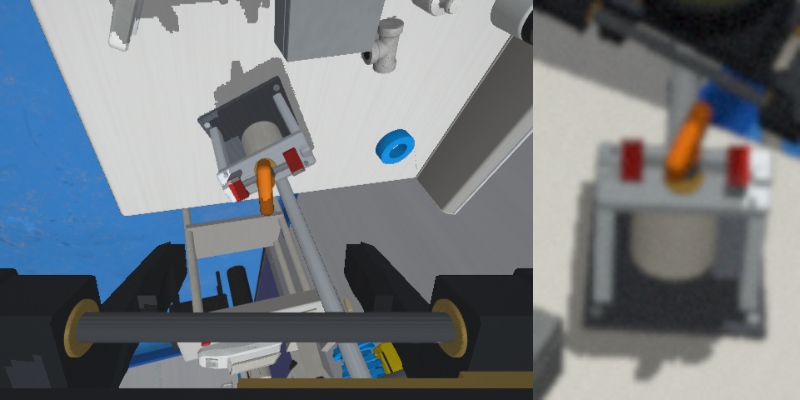

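```bash
python3 -c "
from plant import job
print(job.finish_job())"
```

```text
the job is handed in; nothing more can be done
None
```

I lowered the probe into the beaker and latched it, then handed the job in at about 11 s of the 42 s allowed. No verdict was reported.

**What I did:** I gripped the wing along the plunger's slanted axis and pushed it down until I felt the bottom stop, at about 75 mm of travel. The axial force reached 37 N there. I then turned it clockwise to the handle's stop and let it rise.

**Held by the hooks:** As it rose, the hooks took the load at about 61.6 mm of travel, and an upward pull of about 14 N did not lift it further. I then opened the gripper and backed off 170 mm along the axis.

**Last pictures:** After the retreat the wing was still down and turned, with its cross-arms under both red hooks. The beaker stood under the probe with no visible shift. The wrist force was about zero, so the robot touches nothing.

**Less certain:**
- **Final travel:** the final picture is too coarse to confirm it. It read slightly deeper than the model, by about 2 pixels, and the 61.6 mm figure comes from the force check before release.
- **Extra turn:** I turned about 0.02 of full scale (3.6°) too far against the handle's stop while letting it rise, so the grip may have slipped a little. I turned back straight away.
- **Not measured:** the probe tip's position inside the beaker, and the positions of the beaker and the other bench items after the move.

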